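# Clamp the headphone amplifier in the sliding-jaw repair holder

## Task

The front panel of the headphone amplifier on the desk mat needs work, so fix it in the repair holder: lay it flat on the rubber bed between the open jaws, midway along them, with its knob end towards the red-lever side. Push the sliding jaw until it squeezes the amplifier squarely against the fixed jaw, firmly enough to grip but without crushing the case, then press the red cam lever fully down so that the grip stays locked. Leave the things lying round about where they are.

Things in the scene. Friction and masses are not known exactly. Their poses are not given: they have to be found in the camera images.
- amp: headphone amplifier on the desk mat (not the like one by the far right speaker), black case, copper-coloured front, loose, about 0.21 kg. Origin: centre of its underside; x along its length, front panel at -x. The case reaches from x -42 to +56 mm, the silver knob to -56 mm; 48 mm wide (y -24 to +24), 33 mm tall. Grasp it across the width.
- amp_knob (a point): outer end of the amplifier's volume knob, at x -56, y -10, z +16 mm of the amplifier
- holder: repair holder fixed on the desk, 230 mm long in its y, 138 mm in x: dark block with a black rubber bed between two steel rails, aluminium jaws on top. Origin: centre of the underside; x points away from the robot (red lever at -x). Bed at z 18 mm, x -45 to +45, y -97 to +73 mm; jaw tops at z 44 mm. Fixed jaw at the +y end; the sliding jaw moves in +y towards it.
- fixed_jaw: fixed jaw at the holder's +y end with a black rubber pad 92 mm long (x) and 22 mm high (z 20 to 42 mm); origin on the desk below the pad's clamping face, at holder x 0, y +75 mm; axes as the holder's, the face looks to -y
- jaw: sliding jaw; origin below the face of its unpressed pad, at the height of the bed (holder x 0, z 18 mm); axes as the holder's. Wide open it is at holder y -55 mm (130 mm between the pads); at +27 mm its pad meets the 48 mm amplifier lying against the fixed jaw; last stop +45 mm. It takes about 5 N to slide and stays where it is left; the locked cam lever blocks it.
- sprung_pad: black rubber pad on the front of the sliding jaw, 92 mm long (x), 22 mm high; origin in the middle of its face. It is sprung: it yields up to 5 mm into the jaw, at about 1 N to start and 1.5 N per mm more, so the jaw has to go on 1 to 4 mm after the pad meets the work to grip it
- jaw_back (a point): middle of the flat back of the sliding jaw, where to push it: 26 mm behind the pad face (holder -y), at holder x 0, z 34 mm. The back is 104 mm long and reaches from z 19 to 44 mm.
- lever (a joint): red cam lever on the -x end of the sliding jaw, travels with it; 0 = fully up (0.95 rad above level, open), 0.95 rad = fully down (level, locked). It swings down towards the holder's -x about a pivot parallel to y; it stays where it is left and stiffens near the end.
- lever_paddle (a point): middle of the upper face of the lever's red paddle (28 x 22 mm), 64 mm from the pivot; when the lever is fully down it is 64 mm in holder -x from the pivot and 7.5 mm above it
- lever_pivot (a point): pivot of the cam lever, at holder x -62, z 28 mm, 24 mm behind the pad face of the sliding jaw
- earbud_case: small white earbud case, 47 x 58 x 25 mm, bystander; origin at the centre of its underside
- mouse: black computer mouse, 120 x 59 x 39 mm, bystander; origin at the centre of its underside
- parts_jar: small jar with black screw lid, 50 mm across and 48 mm tall, in front of the left speaker, bystander; origin at the centre of its underside
- wrench: flat steel open-ended wrench, about 150 mm long, lying at the left edge of the mat, bystander; lies along its own x, handle to -x
Mind the look-alikes: they are no part of the job. Leave any pink look-alike of the fixed_jaw alone. What is shaped like the amp but yellow is not meant.

How it is judged:
By the outcome, as a careful person would: the job done as asked, in the order asked, and still so for the second after the job is handed in, with the robot touching nothing.
It also fails if it takes over 61 s, if anything falls off the work surface, if the arm or the gripper's body presses on something with over 40 N, if the wrist force passes 120 N, or if a joint passes its speed limit or range.

## Robot

A 7-joint arm with a two-finger parallel gripper is mounted at the origin on a cart in front of the work surface, level with it; the furniture and walls round the work are solid. World frame = base frame: x ahead of the robot, y to its left, z up, the work surface at z = 0. Lengths are in m, angles in rad, forces in N, time in s.
With the tool pointing down it reaches from about 0.425 to 0.875 m from the base axis. Payload 4.7 kg.
Tool frame: the origin (TCP) lies on the centre line of the jaws, within the pads' length; the fingertips stand 14 mm ahead of it and the grasp point (between the pads) lies 5 mm behind it; z points along the fingers, y is the line along which they close (so a half turn about z gives the same grasp; the last joint's range is limited). The gripper opens to 87 mm and grips with 3 to 60 N. Pads are 19 mm wide; open, the fingers measure 117 mm over their backs; the gripper's body (75 mm by 190 mm) begins 51 mm behind the grasp point.
Start: joints at [-1.31, 0.321, -0.07, 1.45, 0.023, 1.371, -0.057], TCP at [0.159, 0.63, 0.237] pointing down, gripper open.
Joint ranges: [-2.86, 2.86], [-0.3, 2.09], [-1.38, 1.24], [0.06, 2.45], [-1.56, 4.7], [0.09, 2.05], [-2.69, 2.69]. Speed limits (rad/s): [2.57, 2.57, 3.14, 3.14, 3.14, 3.14, 3.14].

## Interface

Orientations are given as a rotation vector (axis times angle).
In Python, from bench import ctrl gives the robot as it stands.
- The arm moves only by the tool send_rows, never from a script. Its argument "steps" is a list of rows, each an object of numbers: "tx", "ty", "tz": the shift along the tool's x, y, z in units of 60 mm (1.0 is 60 mm); "turn": the turn about the tool's z in units of 8 degrees (1.0 is 8 degrees); "grip": the opening, from 0 (shut) to 1 (fully open). A call has 1 to 12 rows; each row shifts and turns the commanded pose from where the row before left it, along the tool's axes as they then stand; what a row does not reach is not made up. A row lasts 1/8 s, in which the tool goes at most 62.5 mm and 10.7 degrees, less where a joint would pass 70% of its speed; a pose out of reach is approached as far as the arm can. A call is refused whole if a number of a shift passes 1 or a number of a turn 1, either way. A call with a gripper value outside its range is refused whole. The fingers move at their own pace and stop on an object; "newtons" is the grip in N (left out, the last holds). Time passes only in rows, so rows that do not move let the fingers close. It gives the time, the measured TCP pose, the force, the opening and the grip force at its end, in the units of the state.
- ctrl.get_state(): the state, without advancing time (a new reading comes with each control period).
- ctrl.get_image(name): name is "side" or "top"; returns a dict with "pixels" (400x640x3 uint8, red, green, blue), "K" (3x3 intrinsics, pixels), "cam_to_world" (4x4, takes a point from camera to world coordinates). Camera axes: x right, y down, z forward; pixel columns grow to the right and rows downward; lengths in m; the calibration is good to about 2 mm. A picture is of the moment at which its call begins. There is no depth.
- ctrl.close_job(): hands the job in; it is judged then, once.
The state is a dict: "time": time; "joint_positions": joint angles; "qd": joint speeds; "joint_torque": joint torques, N m; "position": TCP position; "tool_rot": TCP orientation; "ft_force": force on the tool from outside, world axes, zero at the start; "torque": the same for the moment, N m; "grip_width": opening from 0.0 (shut) to 1.0 (fully open); "grip_force": force on a finger pad.
Only numpy, scipy, OpenCV 4.12 (cv2) and the standard library are available. Lean on these libraries where they do the work, as an engineer would, in place of code of your own. Each camera call takes 0.05 s, during which the arm holds its last target. There are 200 camera calls.

## Working session

There is one attempt and no reset: what is moved stays moved. The work goes in short steps, Python scripts to look and compute and a tool call to move; the robot and the scene stay as the last step left them, time stands still between calls to the robot, and variables do not carry over. Pictures are saved under pics/ and viewed, at most 11 in all, crops included, and the job is handed in when it is done.

Besides the shell and the picture viewer there is one more tool, called by a JSON object that holds its "fn" and its "kwargs", one argument or row to a line. send_rows: Moves the arm, as the interface text tells. Its arguments: {"type":"object","properties":{"steps":{"type":"array"},"newtons":{"type":"number"}},"required":["steps"]}

```bash
ls; mkdir -p pics
python3 - <<'E'
from bench import ctrl
import cv2,numpy as np
s=ctrl.get_state()
for k in s: print(k,np.round(s[k],4))
for n in("top","side"):
    im=ctrl.get_image(n); cv2.imwrite(f"pics/{n}0.png",im["pixels"][:,:,::-1]); print(n,im["K"],im["cam_to_world"])
E
```

```text
pics
time 0.0
joint_positions [-1.3099  0.3218 -0.0701  1.4517  0.0226  1.3708 -0.0569]
qd [-0.0011  0.0006  0.0015 -0.0014  0.0003  0.0005  0.0016]
joint_torque [ 2.00000e-04 -4.91286e+01 -4.04100e-01 -3.12534e+01 -6.40000e-02
  4.39000e-02  2.00000e-04]
position [0.1587 0.6298 0.2355]
tool_rot [-3.8660e-01 -3.1176e+00  2.9000e-03]
ft_force [0.4518 0.0033 0.555 ]
torque [ 0.0211  0.0119 -0.0224]
grip_force 0.0
grip_width 0.9964
top [[449.2372202    0.         319.48674182]
 [  0.         449.2372202  203.2395171 ]
 [  0.           0.           1.        ]] [[-0.0138105  -0.99787914  0.06361197  0.40962112]
 [-0.99974217  0.01263352 -0.01886767 -0.00542921]
 [ 0.01802401 -0.06385614 -0.99779634  1.37701609]
 [ 0.          0.          0.          1.        ]]
side [[465.50352125   0.         314.76353274]
 [  0.         465.50352125 204.19196387]
 [  0.           0.           1.        ]] [[ 0.95854673 -0.13341043  0.25177334  0.15724781]
 [-0.2848136  -0.42278346  0.8603112  -1.18826328]
 [-0.00832888 -0.89635696 -0.44325481  0.70635355]
 [ 0.          0.          0.          1.        ]]
```

View pics/top0.png

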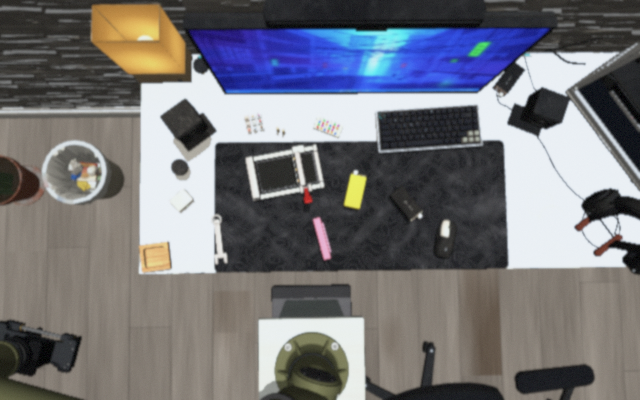

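View pics/side0.png

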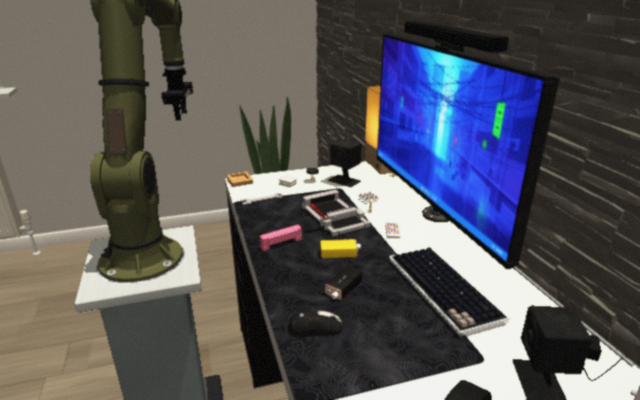

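Top view candidates for the amp:
- Black box with a copper end on the mat at (407,203), which fits the description.
- Black box by the far right speaker at (510,77).
- Yellow look-alike at (355,190).
- Mouse at (444,238).

The pink bar at (322,238) is the fixed-jaw look-alike. The holder is at (285,172), with its red lever at (307,195). I'm choosing (407,203) and checking it in a close crop.

Run:
```python
import cv2,numpy as np
t=cv2.imread("pics/top0.png"); s=cv2.imread("pics/side0.png")
def crop(im,x,y,w,h,k): 
    c=cv2.resize(im[y:y+h,x:x+w],None,fx=k,fy=k,interpolation=cv2.INTER_CUBIC)
    for i in range(0,w,10): cv2.putText(c,str(x+i),(i*k,8),0,.3,(0,255,255),1) if i%20==0 else 0; cv2.line(c,(i*k,10),(i*k,14),(0,255,255),1)
    for i in range(0,h,10): cv2.putText(c,str(y+i),(0,i*k+4),0,.3,(0,255,255),1)
    return c
def g(c): return np.uint8(255*(c/255.)**.6)
a=crop(t,240,135,100,80,6); cv2.imwrite("pics/c_holder.png",g(a))
b=np.hstack([crop(t,380,175,50,50,8),crop(s,315,260,50,50,8)]); cv2.imwrite("pics/c_amp.png",g(b))
```

```text
(no output)
```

View pics/c_holder.png

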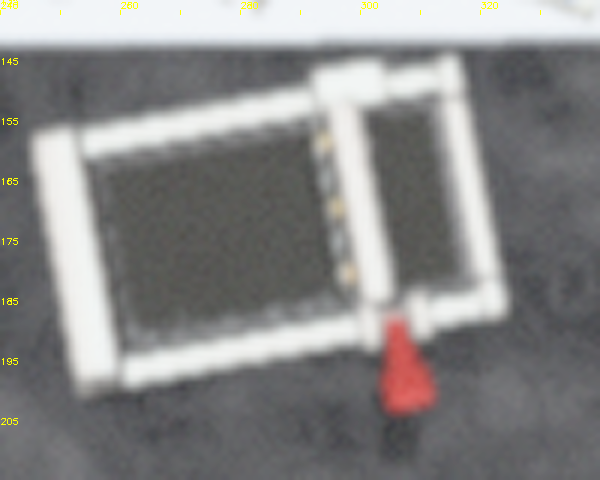

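View pics/c_amp.png

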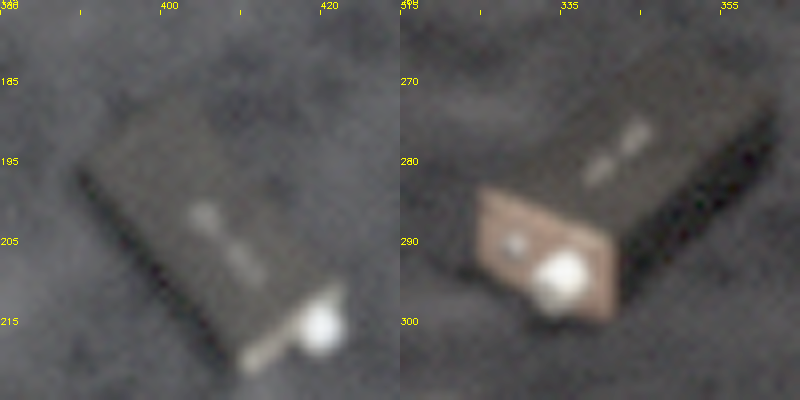

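The crop confirms the choice: black case, copper front and silver knob, with the knob towards the lower right at (420,215) in the top view. Next I turn the pixels into poses.

```bash
cat > h.py <<'E'
import numpy as np
K={"top":np.array([[449.237,0,319.487],[0,449.237,203.24],[0,0,1]]),"side":np.array([[465.5035,0,314.7635],[0,465.5035,204.192],[0,0,1]])}
T={"top":np.array([[-0.0138105,-0.99787914,0.06361197,0.40962112],[-0.99974217,0.01263352,-0.01886767,-0.00542921],[0.01802401,-0.06385614,-0.99779634,1.37701609]]),
"side":np.array([[0.95854673,-0.13341043,0.25177334,0.15724781],[-0.2848136,-0.42278346,0.8603112,-1.18826328],[-0.00832888,-0.89635696,-0.44325481,0.70635355]])}
def px2w(cam,u,v,z):
    d=T[cam][:,:3]@np.linalg.solve(K[cam],[u,v,1]); o=T[cam][:,3]; return (o+d*(z-o[2])/d[2])
def w2px(cam,p):
    q=K[cam]@(T[cam][:,:3].T@(np.asarray(p)-T[cam][:,3])); return q[:2]/q[2]
def c2p(x,y,k,x0,y0): return x0+(x+.5)/k-.5, y0+(y+.5)/k-.5
E
python3 - <<'E'
from h import *
np.set_printoptions(precision=4,suppress=True)
def W(l,cam,x,y,k,x0,y0,z): p=px2w(cam,*c2p(x,y,k,x0,y0),z); print(l,p); return p
H=lambda l,x,y,z:W(l,"top",x,y,6,240,135,z)
a=H("FJ outer far",33,132,.044);b=H("FJ outer near",82,395,.044)
c=H("FJ inner far",75,125,.044);d=H("FJ inner near",120,378,.044)
e=H("J back far",357,105,.044);f=H("J back near",393,298,.044)
g=H("J fr far",331,105,.044);h=H("J fr near",365,303,.044)
i=H("end far",463,55,.02);j=H("end near",507,315,.02);
H("paddle",410,410,.08)
for p,q in((a,b),(c,d),(e,f),(g,h),(i,j)): v=p-q; print(np.hypot(*v[:2]),np.degrees(np.arctan2(v[1],v[0])))
A=lambda l,x,y,z:W(l,"top",x,y,8,380,175,z)
A("backL",80,165,.033);A("backR",190,90,.033);A("frontL",243,368,.033);A("frontR",345,285,.033);A("knob",325,335,.018)
S=lambda l,x,y,z:W(l,"side",x,y,8,315,260,z)
S("s frontL",480,186,.033);S("s frontR",612,240,.033);S("s backR",776,100,.033);S("s backL",690,45,.033);S("fr bottomR",615,322,0);S("fr botL",480,265,0)
E
```

```text
FJ outer far [0.6369 0.1895 0.044 ]
FJ outer near [0.5055 0.1658 0.044 ]
FJ inner far [0.6402 0.1687 0.044 ]
FJ inner near [0.5137 0.147  0.044 ]
J back far [0.6488 0.0283 0.044 ]
J back near [0.5519 0.0115 0.044 ]
J fr far [0.6489 0.0413 0.044 ]
J fr near [0.5495 0.0254 0.044 ]
end far [ 0.6782 -0.0252  0.02  ]
end near [ 0.5451 -0.0457  0.02  ]
paddle [0.4937 0.0035 0.08  ]
0.13358511026677095 10.233617586049254
0.12839433341436143 9.71783355344958
0.09839352494315813 9.838236322818684
0.10066769310855726 9.056189616444957
0.13468982194783014 8.74254732796444
backL [ 0.5169 -0.2421  0.033 ]
backR [ 0.5448 -0.2844  0.033 ]
frontL [ 0.4398 -0.3017  0.033 ]
frontR [ 0.4704 -0.341   0.033 ]
knob [ 0.4522 -0.3366  0.018 ]
s frontL [ 0.5556 -0.3379  0.033 ]
s frontR [ 0.5823 -0.3744  0.033 ]
s backR [ 0.6621 -0.3234  0.033 ]
s backL [ 0.65   -0.2873  0.033 ]
fr bottomR [ 0.5867 -0.372   0.    ]
fr botL [ 0.5589 -0.3341  0.    ]
```

Run:
```python
from h import *
from scipy.optimize import least_squares
np.set_printoptions(precision=4,suppress=True)
R=lambda a:np.array([[np.cos(a),-np.sin(a)],[np.sin(a),np.cos(a)]])
def w(q,p): return np.r_[q[:2]+R(q[2])@np.array(p[:2]),p[2]]
def fit(obs,q0,l):
    f=lambda q:np.concatenate([w2px(c,w(q,p))-uv for c,uv,p in obs])
    r=least_squares(f,q0,loss="soft_l1"); print(l,r.x,np.degrees(r.x[2]),"\n",r.fun.reshape(-1,2)); return r.x
# obs: amp
A=lambda x,y,p:("top",np.array(c2p(x,y,8,380,175)),p)
S=lambda x,y,p:("side",np.array(c2p(x-400,y,8,315,260)),p)
o=[A(80,165,(56,24,33)),A(190,90,(56,-24,33)),A(243,368,(-42,24,33)),A(345,285,(-42,-24,33)),
S(480,186,(-42,24,33)),S(612,240,(-42,-24,33)),S(776,100,(56,-24,33)),S(615,322,(-42,-24,0)),S(480,265,(-42,24,0))]
o=[(c,u,np.array(p)/1e3) for c,u,p in o]
th=np.arctan2(-(.3017-.2421)*-1,.5169-.4398)
for t0 in(th,):
  q=fit(o,[.49,-.29,t0],"amp")
print("knob px",w2px("top",w(q,[-.056,-.010,.016])),"seen",c2p(325,335,8,380,175))
# swap check: which y side
H=lambda x,y,p:("top",np.array(c2p(x,y,6,240,135)),np.array(p)/1e3)
o=[H(33,132,(69,115,44)),H(82,395,(-69,115,44)),H(463,55,(69,-115,26)),H(507,315,(-69,-115,26))]
q=fit(o,[.6,.07,.16],"holder")
for l,p in dict(fj=(0,75,44),jface=(0,-55,44),jback=(0,-81,44),paddle=(-62-64*np.cos(.95)-7.5*-np.sin(.95)*-1*-1,-79,28+64*np.sin(.95)+7.5*np.cos(.95)),end1=(46,-55,42),end2=(-46,-55,42),f1=(46,75,42),f2=(-46,75,42)).items():
    u=w2px("top",w(q,np.array(p)/1e3)); print(l,w(q,np.array(p)/1e3),u,"crop",(u-[240,135]+.5)*6-.5)
```

```text
amp [ 0.4875 -0.2956  0.6509] 37.2961280701756 
 [[ 0.1404 -0.2035]
 [-1.2191 -0.5954]
 [ 0.1004  0.0636]
 [-0.2627  0.5952]
 [-0.0127 -0.0023]
 [ 0.017   0.2208]
 [ 0.798  -1.4607]
 [-0.5872  1.1358]
 [-0.0259  1.1281]]
knob px [420.3613 217.4992] seen (420.1875, 216.4375)
holder [0.5909 0.0703 0.1811] 10.376615837325302 
 [[-2.1374 -0.3541]
 [-1.7642  1.0808]
 [ 1.696  -0.8254]
 [ 3.2003  0.2003]]
fj [0.5774 0.1441 0.044 ] [260.442  176.2353] crop [125.1519 249.9116]
jface [0.6008 0.0162 0.044 ] [303.3057 167.9503] crop [382.3344 200.2016]
jback [ 0.6055 -0.0093  0.044 ] [311.8486 166.2991] crop [433.5915 190.2943]
paddle [ 0.5135 -0.0241  0.0844] [317.3989 195.8252] crop [466.8935 367.4511]
end1 [0.6461 0.0245 0.042 ] [300.3784 153.0879] crop [364.7707 111.0274]
end2 [0.5556 0.008  0.042 ] [306.2689 183.0636] crop [400.1135 290.8814]
f1 [0.6227 0.1524 0.042 ] [257.6568 161.3006] crop [108.4408 160.3035]
f2 [0.5322 0.1358 0.042 ] [263.3905 191.3972] crop [142.8431 340.883 ]
```

The amp fit is consistent, but the jaw seems to stand nearer than wide open. I'll check the holder in the side view and overlay the model.

Run:
```python
import cv2,numpy as np
s=cv2.imread("pics/side0.png"); t=cv2.imread("pics/top0.png")
def crop(im,x,y,w,h,k):
    c=cv2.resize(im[y:y+h,x:x+w],None,fx=k,fy=k,interpolation=cv2.INTER_CUBIC); return np.uint8(255*(c/255.)**.7)
c=crop(s,295,180,80,60,10)
for i in range(0,80,10): cv2.putText(c,str(295+i),(i*10,8),0,.3,(0,255,255),1)
for i in range(0,60,10): cv2.putText(c,str(180+i),(0,i*10+4),0,.3,(0,255,255),1)
cv2.imwrite("pics/c_hs.png",c)
```

```text
(no output)
```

View pics/c_hs.png

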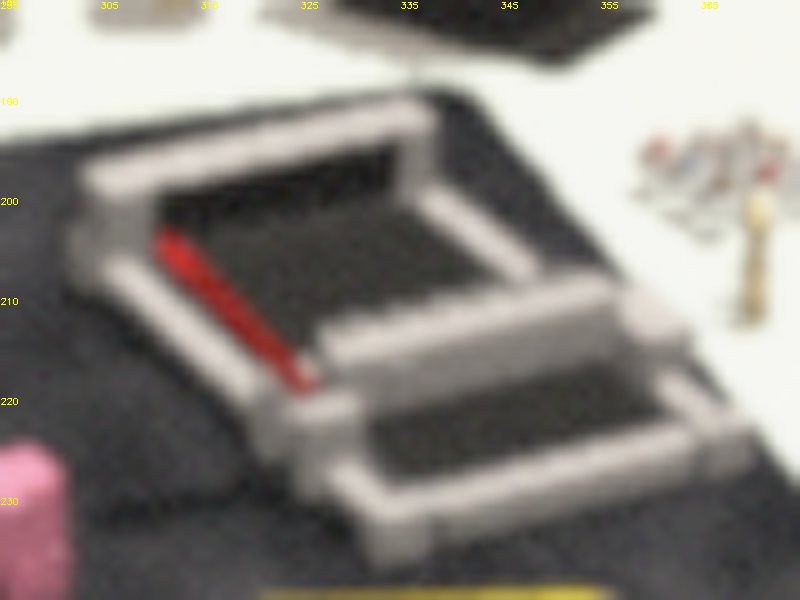

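Run:
```python
from h import *
from scipy.optimize import least_squares
np.set_printoptions(precision=4,suppress=True)
R=lambda a:np.array([[np.cos(a),-np.sin(a)],[np.sin(a),np.cos(a)]])
def w(q,p): return np.r_[q[:2]+R(q[2])@np.array(p[:2]),p[2]]
H=lambda x,y:("top",np.array(c2p(x,y,6,240,135)))
S=lambda x,y:("side",np.array(c2p(x,y,10,295,180)))
def obs(q):
    _,_,_,jb,yo,ze,xe=q
    return [(H(33,132),(xe,yo,.044)),(H(82,395),(-xe,yo,.044)),(S(85,163),(-xe,yo,.044)),(S(395,98),(xe,yo,.044)),
     (H(463,55),(.069,-.115,ze)),(H(507,315),(-.069,-.115,ze)),(S(372,515),(-.069,-.115,ze)),(S(752,425),(.069,-.115,ze)),
     (H(357,105),(.052,jb,.044)),(H(393,298),(-.052,jb,.044)),(S(333,368),(-.052,jb,.044)),(S(617,292),(.052,jb,.044)),(S(365,412),(-.052,jb,.019))]
f=lambda q:np.concatenate([w2px(c,w(q,p))-uv for (c,uv),p in obs(q)])
r=least_squares(f,[.59,.07,.17,-.07,.11,.03,.067],loss="soft_l1"); print(r.x,np.degrees(r.x[2])); print(r.fun.reshape(-1,2))
q=r.x
for l,p in dict(fj1=(46,75,42),fj2=(-46,75,42)).items():
    p=np.array(p)/1e3;u=w2px("top",w(q,p));v=w2px("side",w(q,p));print(l,(u-[240,135]+.5)*6-.5,(v-[295,180]+.5)*10-.5)
for s in (-.045,.045):
  for y in(-.097,.073):
    p=(s,y,.018);u=w2px("top",w(q,p));print("bed",(u-[240,135]+.5)*6-.5)
```

```text
[ 0.5901  0.0784  0.1795 -0.0596  0.1011  0.0196  0.0638] 10.285652918536714
[[ 0.098   0.7073]
 [-0.2251 -1.2399]
 [-1.2131  0.5229]
 [ 1.3702 -0.4123]
 [-0.9141 -0.0535]
 [ 0.464   0.7913]
 [-0.1022  0.6202]
 [ 1.093  -0.6705]
 [-0.2253 -1.013 ]
 [ 0.3842  0.7684]
 [ 0.0427 -0.8447]
 [ 0.7489 -0.398 ]
 [-3.1912  1.9389]]
fj1 [ 92.3954 161.9543] [400.0749 137.7919]
fj2 [126.4475 342.6233] [155.8568 192.8711]
bed [465.7266 280.5097]
bed [135.338  344.1891]
bed [431.8015 107.7513]
bed [102.5753 170.5392]
```

The jaw stands at holder y ≈ -34 mm, so the gap is about 108 mm. The holder is at (0.590, 0.078) with yaw about 10°, and the amp is at (0.4875, -0.2956) with yaw 37.3°. I'll turn the tool so its y points to -52.7° (about +128.7° about tool z).

{"fn": "send_rows", "kwargs": {
  "steps": [
    {"turn": 1},
    {"turn": 1},
    {"turn": 1},
    {"turn": 1},
    {"turn": 1},
    {"turn": 1},
    {"turn": 1},
    {"turn": 1},
    {"turn": 1},
    {"turn": 1},
    {"turn": 1},
    {"turn": 1}
  ]
}}

```text
validation failed for argument at $.st...
```

{"fn": "send_rows", "kwargs": {
  "steps": [
    {"turn": 1},
    {"turn": 1},
    {"turn": 1},
    {"turn": 1},
    {"turn": 0.1},
    {}
  ]
}}

```text
validation failed for argument at $.st...
```

```bash
cat >> h.py <<'E'
from scipy.spatial.transform import Rotation as Ro
HQ=(.590,.078,np.radians(10.0))
def hw(x,y,z):
    c,s=np.cos(HQ[2]),np.sin(HQ[2]); return np.array([HQ[0]+c*x-s*y,HQ[1]+s*x+c*y,z])
def rep(*targets):
    """remaining shift in 60 mm units along the tool's axes, for each target in turn"""
    from bench import ctrl
    s=ctrl.get_state(); R=Ro.from_rotvec(s["tool_rot"]).as_matrix(); p=np.array(s["position"])
    c,sn=np.cos(HQ[2]),np.sin(HQ[2]); d=p[:2]-HQ[:2]
    print("t",round(s["time"],2),"pos",p.round(4),"yaw_y",round(np.degrees(np.arctan2(R[1,1],R[0,1])),1),"tilt",np.degrees(np.arccos(-R[2,2])).round(2),"holder xy mm",np.round(1e3*np.array([c*d[0]+sn*d[1],-sn*d[0]+c*d[1]]),1))
    print("F",np.round(s["ft_force"],1),"grip",round(s["grip_width"],3),round(s["grip_force"],1))
    for t in targets: print(np.round(t,4),"->",(R.T@(np.array(t)-p)/.06).round(2)); p=np.array(t)
E
python3 -c "
from h import *
rep((.52,.35,.22),(.55,-.05,.2),(.4938,-.2908,.12),(.4938,-.2908,.02))"
```

```text
t 0.1 pos [0.1587 0.6298 0.2356] yaw_y 75.9 tilt 0.1 holder xy mm [-328.9  618.3]
F [ 0.  -0.2  0.6] grip 1.001 0.0
[0.52 0.35 0.22] -> [-6.98 -3.05  0.27]
[ 0.55 -0.05  0.2 ] -> [-2.11 -6.34  0.34]
[ 0.4938 -0.2908  0.12  ] -> [-0.07 -4.12  1.34]
[ 0.4938 -0.2908  0.02  ] -> [0.   0.   1.67]
```

{"fn": "send_rows", "kwargs": {
  "steps": [
    {"tx": 0,"ty": 0,"tz": 0,"turn": 1,"grip": 1},
    {"tx": 0,"ty": 0,"tz": 0,"turn": 1,"grip": 1},
    {"tx": 0,"ty": 0,"tz": 0,"turn": 1,"grip": 1},
    {"tx": 0,"ty": 0,"tz": 0,"turn": 1,"grip": 1},
    {"tx": 0,"ty": 0,"tz": 0,"turn": 1,"grip": 1},
    {"tx": 0,"ty": 0,"tz": 0,"turn": 1,"grip": 1},
    {"tx": 0,"ty": 0,"tz": 0,"turn": 1,"grip": 1},
    {"tx": 0,"ty": 0,"tz": 0,"turn": 1,"grip": 1},
    {"tx": 0,"ty": 0,"tz": 0,"turn": 1,"grip": 1},
    {"tx": 0,"ty": 0,"tz": 0,"turn": 1,"grip": 1},
    {"tx": 0,"ty": 0,"tz": 0,"turn": 1,"grip": 1},
    {"tx": 0,"ty": 0,"tz": 0,"turn": 1,"grip": 1}
  ]
}}

```text
time: 1.6
position: [0.1587, 0.63, 0.2359]
tool_rot: [2.579, 1.792, -0.001]
ft_force: [-0.8, -0.5, 0.1]
grip_width: 0.997
grip_force: 0.0
```

{"fn": "send_rows", "kwargs": {
  "steps": [
    {"tx": 0,"ty": 0,"tz": 0,"turn": 1,"grip": 1},
    {"tx": 0,"ty": 0,"tz": 0,"turn": 1,"grip": 1},
    {"tx": 0,"ty": 0,"tz": 0,"turn": 1,"grip": 1},
    {"tx": 0,"ty": 0,"tz": 0,"turn": 1,"grip": 1},
    {"tx": 0,"ty": 0,"tz": 0,"turn": 0.1,"grip": 1}
  ]
}}

```text
time: 2.22
position: [0.1587, 0.6301, 0.236]
tool_rot: [2.977, 0.999, -0.001]
ft_force: [0.7, 0.7, -0.2]
grip_width: 1.004
grip_force: 0.0
```

```bash
python3 -c "
from h import *
rep((.52,.35,.22),(.55,-.05,.2),(.4938,-.2908,.12),(.4938,-.2908,.02))"
```

```text
t 2.23 pos [0.1587 0.6301 0.236 ] yaw_y -52.9 tilt 0.05 holder xy mm [-328.9  618.6]
F [ 0.7  0.7 -0.2] grip 1.004 0.0
[0.52 0.35 0.22] -> [1.99 7.35 0.27]
[ 0.55 -0.05  0.2 ] -> [-3.62  5.62  0.34]
[ 0.4938 -0.2908  0.12  ] -> [-3.17  2.63  1.34]
[ 0.4938 -0.2908  0.02  ] -> [ 0.   -0.    1.67]
```

{"fn": "send_rows", "kwargs": {
  "steps": [
    {"tx": 0.22,"ty": 0.82,"tz": 0.03,"turn": 0,"grip": 1},
    {"tx": 0.22,"ty": 0.82,"tz": 0.03,"turn": 0,"grip": 1},
    {"tx": 0.22,"ty": 0.82,"tz": 0.03,"turn": 0,"grip": 1},
    {"tx": 0.22,"ty": 0.82,"tz": 0.03,"turn": 0,"grip": 1},
    {"tx": 0.22,"ty": 0.82,"tz": 0.03,"turn": 0,"grip": 1},
    {"tx": 0.22,"ty": 0.82,"tz": 0.03,"turn": 0,"grip": 1},
    {"tx": 0.22,"ty": 0.82,"tz": 0.03,"turn": 0,"grip": 1},
    {"tx": 0.22,"ty": 0.82,"tz": 0.03,"turn": 0,"grip": 1},
    {"tx": 0.22,"ty": 0.82,"tz": 0.03,"turn": 0,"grip": 1}
  ]
}}

```text
time: 3.35
position: [0.5215, 0.3475, 0.2202]
tool_rot: [-2.977, -1.003, 0.0]
ft_force: [0.1, 0.3, -0.2]
grip_width: 1.0
grip_force: 0.0
```

{"fn": "send_rows", "kwargs": {
  "steps": [
    {"tx": -0.4,"ty": 0.62,"tz": 0.03,"turn": 0,"grip": 1},
    {"tx": -0.4,"ty": 0.62,"tz": 0.03,"turn": 0,"grip": 1},
    {"tx": -0.4,"ty": 0.62,"tz": 0.03,"turn": 0,"grip": 1},
    {"tx": -0.4,"ty": 0.62,"tz": 0.03,"turn": 0,"grip": 1},
    {"tx": -0.4,"ty": 0.62,"tz": 0.03,"turn": 0,"grip": 1},
    {"tx": -0.4,"ty": 0.62,"tz": 0.03,"turn": 0,"grip": 1},
    {"tx": -0.4,"ty": 0.62,"tz": 0.03,"turn": 0,"grip": 1},
    {"tx": -0.4,"ty": 0.62,"tz": 0.03,"turn": 0,"grip": 1},
    {"tx": -0.4,"ty": 0.62,"tz": 0.03,"turn": 0,"grip": 1},
    {"tx": 0,"ty": 0,"tz": 0,"turn": 0,"grip": 1}
  ]
}}

```text
time: 4.6
position: [0.5494, -0.0537, 0.2043]
tool_rot: [2.98, 0.99, -0.0]
ft_force: [-0.1, -0.1, -0.6]
grip_width: 0.998
grip_force: 0.0
```

```bash
python3 -c "
from h import *
rep((.4938,-.2908,.12),(.4938,-.2908,.02))"
```

```text
t 4.6 pos [ 0.5494 -0.0537  0.2043] yaw_y -53.2 tilt 0.1 holder xy mm [ -62.8 -122.7]
F [-0.1 -0.1 -0.6] grip 0.998 0.0
[ 0.4938 -0.2908  0.12  ] -> [-3.11  2.61  1.41]
[ 0.4938 -0.2908  0.02  ] -> [ 0.   -0.    1.67]
```

{"fn": "send_rows", "kwargs": {
  "steps": [
    {"tx": -0.62,"ty": 0.52,"tz": 0.28,"turn": 0,"grip": 1},
    {"tx": -0.62,"ty": 0.52,"tz": 0.28,"turn": 0,"grip": 1},
    {"tx": -0.62,"ty": 0.52,"tz": 0.28,"turn": 0,"grip": 1},
    {"tx": -0.62,"ty": 0.52,"tz": 0.28,"turn": 0,"grip": 1},
    {"tx": -0.62,"ty": 0.52,"tz": 0.28,"turn": 0,"grip": 1},
    {"tx": 0,"ty": 0,"tz": 0,"turn": 0,"grip": 1},
    {"tx": 0,"ty": 0,"tz": 0,"turn": 0,"grip": 1}
  ]
}}

```text
time: 5.48
position: [0.4961, -0.284, 0.1199]
tool_rot: [-2.977, -1.001, -0.0]
ft_force: [1.2, 0.5, 0.2]
grip_width: 1.003
grip_force: 0.0
```

Run:
```python
from h import *
rep((.4938,-.2908,.12),(.4938,-.2908,.021))
from bench import ctrl
import cv2
im=ctrl.get_image("side")["pixels"][:,:,::-1]
u=w2px("side",(.4938,-.2908,.06)).astype(int); x,y=u-[50,45]
c=cv2.resize(im[y:y+80,x:x+100],None,fx=7,fy=7,interpolation=cv2.INTER_CUBIC); cv2.imwrite("pics/s1.png",np.uint8(255*(c/255.)**.6))
```

```text
t 5.47 pos [ 0.4961 -0.284   0.1199] yaw_y -52.8 tilt 0.07 holder xy mm [-155.4 -340.2]
F [1.2 0.5 0.2] grip 1.003 0.0
[ 0.4938 -0.2908  0.12  ] -> [-0.1   0.07 -0.  ]
[ 0.4938 -0.2908  0.021 ] -> [-0.    0.    1.65]
```

View pics/s1.png

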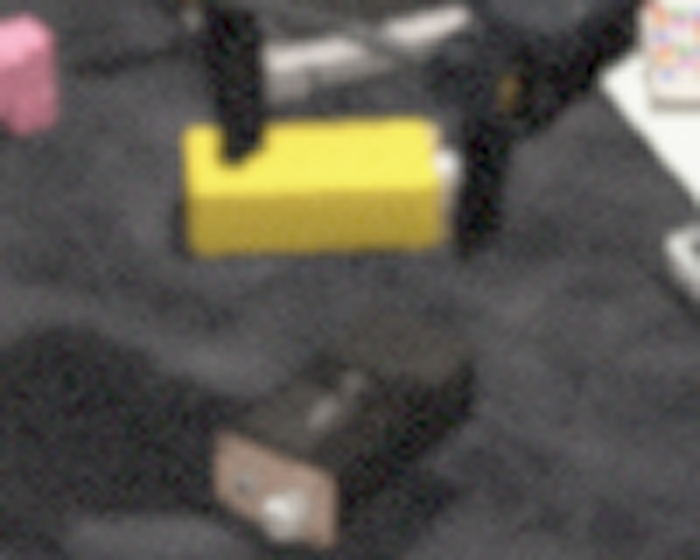

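The fingers hover astride the amp, at crop (240,150) and (480,240); they only appear over the yellow block because of perspective. The amp lies clear at (340,430). I'll correct the offset and descend.

{"fn": "send_rows", "kwargs": {
  "steps": [
    {"tx": -0.1,"ty": 0.07,"tz": 0.5,"turn": 0,"grip": 1},
    {"tx": 0,"ty": 0,"tz": 0.6,"turn": 0,"grip": 1},
    {"tx": 0,"ty": 0,"tz": 0.4,"turn": 0,"grip": 1},
    {"tx": 0,"ty": 0,"tz": 0.15,"turn": 0,"grip": 1},
    {"tx": 0,"ty": 0,"tz": 0,"turn": 0,"grip": 0.7},
    {"tx": 0,"ty": 0,"tz": 0,"turn": 0,"grip": 0.4},
    {"tx": 0,"ty": 0,"tz": 0,"turn": 0,"grip": 0.4},
    {"tx": 0,"ty": 0,"tz": 0,"turn": 0,"grip": 0.4},
    {"tx": 0,"ty": 0,"tz": 0,"turn": 0,"grip": 0.4}
  ],
  "newtons": 15
}}

```text
time: 6.65
position: [0.4933, -0.2922, 0.0215]
tool_rot: [-2.978, -0.999, -0.001]
ft_force: [-1.3, 0.2, 2.4]
grip_width: 0.552
grip_force: 15.0
```

```bash
python3 -c "
from h import *
rep()"
```

```text
t 6.65 pos [ 0.4933 -0.2922  0.0215] yaw_y -52.9 tilt 0.03 holder xy mm [-159.5 -347.7]
F [-1.3  0.2  2.4] grip 0.552 15.0
```

{"fn": "send_rows", "kwargs": {
  "steps": [
    {"tx": 0,"ty": 0,"tz": -0.4,"turn": 0,"grip": 0.4},
    {"tx": 0,"ty": 0,"tz": -0.8,"turn": 0,"grip": 0.4},
    {"tx": 0,"ty": 0,"tz": -0.8,"turn": 0,"grip": 0.4},
    {"tx": 0,"ty": 0,"tz": -0.4,"turn": 0.8,"grip": 0.4},
    {"tx": 0,"ty": 0,"tz": 0,"turn": 0.9,"grip": 0.4},
    {"tx": 0,"ty": 0,"tz": 0,"turn": 0.9,"grip": 0.4},
    {"tx": 0,"ty": 0,"tz": 0,"turn": 0.8,"grip": 0.4},
    {"tx": 0,"ty": 0,"tz": 0,"turn": 0,"grip": 0.4}
  ]
}}

```text
time: 7.65
position: [0.4928, -0.2921, 0.1647]
tool_rot: [-3.129, -0.272, 0.001]
ft_force: [0.5, 0.2, -1.5]
grip_width: 0.548
grip_force: 15.0
```

```bash
python3 -c "
from h import *
rep(hw(.0037,.023,.15),hw(.0037,.023,.041))"
```

```text
t 7.65 pos [ 0.4928 -0.2921  0.1647] yaw_y -80.1 tilt 0.05 holder xy mm [-160.  -347.6]
F [ 0.5  0.2 -1.5] grip 0.548 15.0
[0.5896 0.1013 0.15  ] -> [ 2.72 -6.18  0.25]
[0.5896 0.1013 0.041 ] -> [0.   0.   1.82]
```

{"fn": "send_rows", "kwargs": {
  "steps": [
    {"tx": 0.34,"ty": -0.77,"tz": 0.03,"turn": 0,"grip": 0.4},
    {"tx": 0.34,"ty": -0.77,"tz": 0.03,"turn": 0,"grip": 0.4},
    {"tx": 0.34,"ty": -0.77,"tz": 0.03,"turn": 0,"grip": 0.4},
    {"tx": 0.34,"ty": -0.77,"tz": 0.03,"turn": 0,"grip": 0.4},
    {"tx": 0.34,"ty": -0.77,"tz": 0.03,"turn": 0,"grip": 0.4},
    {"tx": 0.34,"ty": -0.77,"tz": 0.03,"turn": 0,"grip": 0.4},
    {"tx": 0.34,"ty": -0.77,"tz": 0.03,"turn": 0,"grip": 0.4},
    {"tx": 0.34,"ty": -0.77,"tz": 0.03,"turn": 0,"grip": 0.4},
    {"tx": 0,"ty": 0,"tz": 0,"turn": 0,"grip": 0.4},
    {"tx": 0,"ty": 0,"tz": 0,"turn": 0,"grip": 0.4}
  ]
}}

```text
time: 8.9
position: [0.5904, 0.0991, 0.1504]
tool_rot: [3.129, 0.272, -0.001]
ft_force: [1.0, -1.0, -1.9]
grip_width: 0.553
grip_force: 15.0
```

Run:
```python
from h import *
rep(hw(.0037,.023,.09),hw(.0037,.023,.041))
from bench import ctrl
import cv2
g=lambda c:np.uint8(255*(c/255.)**.7)
a=ctrl.get_image("side")["pixels"][165:245,290:380,::-1];
cv2.imwrite("pics/s2.png",g(cv2.resize(a,None,fx=7,fy=7,interpolation=cv2.INTER_CUBIC)))
```

```text
t 8.9 pos [0.5904 0.0991 0.1504] yaw_y -80.1 tilt 0.08 holder xy mm [ 4.1 20.7]
F [ 1.  -1.  -1.9] grip 0.553 15.0
[0.5896 0.1013 0.09  ] -> [-0.01 -0.04  1.01]
[0.5896 0.1013 0.041 ] -> [ 0.   -0.    0.82]
```

View pics/s2.png

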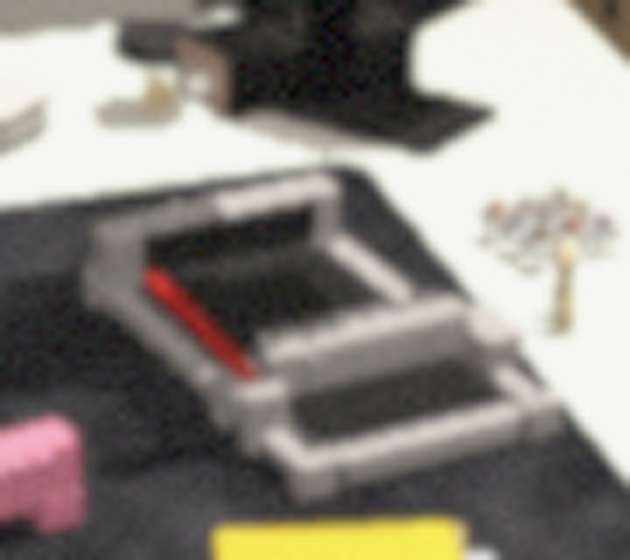

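The amp is held level with its copper front and knob towards the lever side, at crop (200,70), and the holder is undisturbed. Lowering it now.

{"fn": "send_rows", "kwargs": {
  "steps": [
    {"tx": 0,"ty": -0.04,"tz": 0.5,"turn": 0,"grip": 0.4},
    {"tx": 0,"ty": 0,"tz": 0.6,"turn": 0,"grip": 0.4},
    {"tx": 0,"ty": 0,"tz": 0.4,"turn": 0,"grip": 0.4},
    {"tx": 0,"ty": 0,"tz": 0.2,"turn": 0,"grip": 0.4},
    {"tx": 0,"ty": 0,"tz": 0.05,"turn": 0,"grip": 0.4},
    {"tx": 0,"ty": 0,"tz": 0.05,"turn": 0,"grip": 0.4},
    {"tx": 0,"ty": 0,"tz": 0,"turn": 0,"grip": 0.4},
    {"tx": 0,"ty": 0,"tz": 0,"turn": 0,"grip": 0.4}
  ]
}}

```text
time: 9.95
position: [0.5907, 0.1023, 0.0434]
tool_rot: [-3.13, -0.27, -0.002]
ft_force: [0.5, -0.3, -2.5]
grip_width: 0.55
grip_force: 15.0
```

```bash
python3 -c "
from h import *
rep(hw(.0037,.023,.0395))"
```

```text
t 9.95 pos [0.5907 0.1023 0.0434] yaw_y -80.1 tilt 0.07 holder xy mm [ 4.9 23.8]
F [ 0.5 -0.3 -2.5] grip 0.55 15.0
[0.5896 0.1013 0.0395] -> [-0.02  0.01  0.07]
```

{"fn": "send_rows", "kwargs": {
  "steps": [
    {"tx": -0.02,"ty": 0,"tz": 0.03,"turn": 0,"grip": 0.4},
    {"tx": 0,"ty": 0,"tz": 0.03,"turn": 0,"grip": 0.4},
    {"tx": 0,"ty": 0,"tz": 0,"turn": 0,"grip": 0.4}
  ]
}}

```text
time: 10.32
position: [0.5891, 0.102, 0.0395]
tool_rot: [-3.13, -0.27, 0.0]
ft_force: [-1.5, 0.9, 1.1]
grip_width: 0.549
grip_force: 15.0
```

```bash
python3 -c "
from h import *
rep()"
```

```text
t 10.32 pos [0.5891 0.102  0.0395] yaw_y -80.1 tilt 0.02 holder xy mm [ 3.3 23.8]
F [-1.5  0.9  1.1] grip 0.549 15.0
```

{"fn": "send_rows", "kwargs": {
  "steps": [
    {"tx": 0,"ty": 0,"tz": 0,"turn": 0,"grip": 0.65},
    {"tx": 0,"ty": 0,"tz": 0,"turn": 0,"grip": 0.68},
    {"tx": 0,"ty": 0,"tz": 0,"turn": 0,"grip": 0.68},
    {"tx": 0,"ty": 0,"tz": -0.3,"turn": 0,"grip": 0.68},
    {"tx": 0,"ty": 0,"tz": -0.6,"turn": 0,"grip": 0.68},
    {"tx": 0,"ty": 0,"tz": -0.6,"turn": 0,"grip": 0.68},
    {"tx": 0,"ty": 0,"tz": -0.4,"turn": 0,"grip": 0.4},
    {"tx": 0,"ty": 0.6,"tz": 0,"turn": 0,"grip": 0},
    {"tx": 0,"ty": 0.8,"tz": 0,"turn": 0,"grip": 0},
    {"tx": 0,"ty": 0.4,"tz": 0,"turn": 0,"grip": 0},
    {"tx": 0,"ty": 0,"tz": 0,"turn": 0,"grip": 0}
  ],
  "newtons": 20
}}

```text
time: 11.7
position: [0.608, -0.0074, 0.1546]
tool_rot: [3.13, 0.262, 0.003]
ft_force: [-0.4, -0.2, 0.6]
grip_width: 0.195
grip_force: 0.0
```

Run:
```python
from h import *
rep(hw(0,-.089,.15),hw(0,-.089,.044))
from bench import ctrl
import cv2
g=lambda c:np.uint8(255*(c/255.)**.6)
a=ctrl.get_image("side")["pixels"][180:240,295:375,::-1];b=ctrl.get_image("top")["pixels"][140:210,240:340,::-1]
cv2.imwrite("pics/s3.png",np.vstack([g(cv2.resize(a,(533,400)[0:2],interpolation=cv2.INTER_CUBIC))]) )
cv2.imwrite("pics/st3.png",np.hstack([g(cv2.resize(a,(400,300),interpolation=cv2.INTER_CUBIC)),g(cv2.resize(b,(400,280),interpolation=cv2.INTER_CUBIC))[:300] if 0 else g(cv2.copyMakeBorder(cv2.resize(b,(400,280),interpolation=cv2.INTER_CUBIC),0,20,0,0,0))]))
```

```text
t 11.7 pos [ 0.608  -0.0074  0.1546] yaw_y -80.4 tilt 0.11 holder xy mm [  2.9 -87.2]
F [-0.4 -0.2  0.6] grip 0.195 0.0
[ 0.6055 -0.0096  0.15  ] -> [-0.05  0.03  0.08]
[ 0.6055 -0.0096  0.044 ] -> [-0.   -0.    1.77]
```

View pics/st3.png

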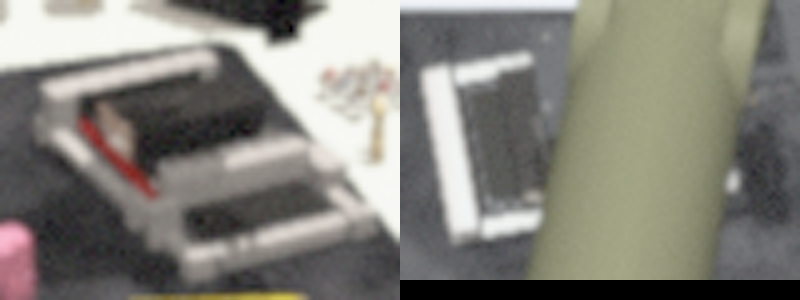

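The amp lies flat on the bed between the jaws, aligned with them and with its knob end towards the red lever. Next I lower the closed fingers behind the sliding jaw.

{"fn": "send_rows", "kwargs": {
  "steps": [
    {"tx": -0.05,"ty": 0,"tz": 0.25,"turn": 0,"grip": 0},
    {"tx": 0,"ty": 0,"tz": 0.6,"turn": 0,"grip": 0},
    {"tx": 0,"ty": 0,"tz": 0.6,"turn": 0,"grip": 0},
    {"tx": 0,"ty": 0,"tz": 0.4,"turn": 0,"grip": 0},
    {"tx": 0,"ty": 0,"tz": 0,"turn": 0,"grip": 0},
    {"tx": 0,"ty": -0.1,"tz": 0,"turn": 0,"grip": 0},
    {"tx": 0,"ty": -0.05,"tz": 0,"turn": 0,"grip": 0}
  ]
}}

```text
time: 12.68
position: [0.6039, 0.005, 0.0433]
tool_rot: [-3.129, -0.272, -0.003]
ft_force: [0.3, 0.2, -0.1]
grip_width: 0.005
grip_force: 0.0
```

```bash
python3 -c "
from h import *
rep(hw(0,-.075,.044),hw(0,-.0115,.044))"
```

```text
t 12.68 pos [0.6039 0.005  0.0433] yaw_y -80.1 tilt 0.13 holder xy mm [  1.1 -74.3]
F [ 0.3  0.2 -0.1] grip 0.005 0.0
[0.603  0.0041 0.044 ] -> [-0.02  0.01 -0.01]
[0.592  0.0667 0.044 ] -> [-0.   -1.06  0.  ]
```

{"fn": "send_rows", "kwargs": {
  "steps": [
    {"tx": 0,"ty": -0.04,"tz": 0,"turn": 0,"grip": 0},
    {"tx": 0,"ty": -0.04,"tz": 0,"turn": 0,"grip": 0},
    {"tx": 0,"ty": 0,"tz": 0,"turn": 0,"grip": 0}
  ]
}}

```text
time: 13.05
position: [0.6024, 0.0089, 0.0424]
tool_rot: [-3.13, -0.27, -0.001]
ft_force: [1.0, -0.6, 0.5]
grip_width: 0.0
grip_force: 0.0
```

{"fn": "send_rows", "kwargs": {
  "steps": [
    {"tx": 0,"ty": -0.08,"tz": 0,"turn": 0,"grip": 0},
    {"tx": 0,"ty": -0.08,"tz": 0,"turn": 0,"grip": 0}
  ]
}}

```text
time: 13.3
position: [0.6009, 0.016, 0.0424]
tool_rot: [3.127, 0.268, 0.001]
ft_force: [1.2, -5.0, 1.3]
grip_width: 0.004
grip_force: 2.4
```

{"fn": "send_rows", "kwargs": {
  "steps": [
    {"tx": 0,"ty": -0.1,"tz": 0,"turn": 0,"grip": 0},
    {"tx": 0,"ty": -0.1,"tz": 0,"turn": 0,"grip": 0}
  ]
}}

```text
time: 13.55
position: [0.5986, 0.0289, 0.0423]
tool_rot: [3.129, 0.268, 0.0]
ft_force: [0.9, -4.5, 0.7]
grip_width: 0.004
grip_force: 2.5
```

```bash
python3 -c "
from h import *
rep(hw(0,-.0115,.044))"
```

```text
t 13.55 pos [0.5986 0.0289 0.0423] yaw_y -80.2 tilt 0.08 holder xy mm [ -0.1 -49.9]
F [ 0.9 -4.5  0.7] grip 0.004 2.5
[0.592  0.0667 0.044 ] -> [-0.   -0.64 -0.03]
```

{"fn": "send_rows", "kwargs": {
  "steps": [
    {"tx": 0,"ty": -0.1,"tz": 0,"turn": 0,"grip": 0},
    {"tx": 0,"ty": -0.1,"tz": 0,"turn": 0,"grip": 0},
    {"tx": 0,"ty": -0.1,"tz": 0,"turn": 0,"grip": 0}
  ]
}}

```text
time: 13.92
position: [0.5953, 0.047, 0.0423]
tool_rot: [3.129, 0.269, -0.0]
ft_force: [-0.3, -6.6, 1.5]
grip_width: 0.007
grip_force: 3.2
```

{"fn": "send_rows", "kwargs": {
  "steps": [
    {"tx": 0,"ty": -0.08,"tz": 0,"turn": 0,"grip": 0},
    {"tx": 0,"ty": -0.08,"tz": 0,"turn": 0,"grip": 0},
    {"tx": 0,"ty": -0.05,"tz": 0,"turn": 0,"grip": 0}
  ]
}}

```text
time: 14.3
position: [0.5931, 0.0593, 0.0423]
tool_rot: [3.129, 0.27, -0.001]
ft_force: [-0.4, -6.2, 2.8]
grip_width: 0.009
grip_force: 3.1
```

```bash
python3 -c "
from h import *
rep(hw(0,-.0115,.044))"
```

```text
t 14.3 pos [0.5931 0.0593 0.0423] yaw_y -80.2 tilt 0.07 holder xy mm [ -0.1 -18.9]
F [-0.4 -6.2  2.8] grip 0.009 3.1
[0.592  0.0667 0.044 ] -> [ 0.   -0.12 -0.03]
```

{"fn": "send_rows", "kwargs": {
  "steps": [
    {"tx": 0,"ty": -0.03,"tz": 0,"turn": 0,"grip": 0},
    {"tx": 0,"ty": -0.02,"tz": 0,"turn": 0,"grip": 0}
  ]
}}

```text
time: 14.55
position: [0.5927, 0.0621, 0.0423]
tool_rot: [3.129, 0.269, -0.001]
ft_force: [0.1, -6.0, 2.3]
grip_width: 0.004
grip_force: 3.0
```

{"fn": "send_rows", "kwargs": {
  "steps": [
    {"tx": 0,"ty": -0.02,"tz": 0,"turn": 0,"grip": 0}
  ]
}}

```text
time: 14.68
position: [0.5924, 0.0633, 0.0423]
tool_rot: [3.129, 0.269, -0.001]
ft_force: [-1.3, -7.2, 1.7]
grip_width: 0.008
grip_force: 3.0
```

{"fn": "send_rows", "kwargs": {
  "steps": [
    {"tx": 0,"ty": -0.02,"tz": 0,"turn": 0,"grip": 0}
  ]
}}

```text
time: 14.8
position: [0.5922, 0.0644, 0.0423]
tool_rot: [3.129, 0.269, -0.001]
ft_force: [-0.5, -6.7, 2.4]
grip_width: 0.002
grip_force: 3.1
```

{"fn": "send_rows", "kwargs": {
  "steps": [
    {"tx": 0,"ty": -0.02,"tz": 0,"turn": 0,"grip": 0}
  ]
}}

```text
time: 14.92
position: [0.592, 0.0656, 0.0423]
tool_rot: [3.129, 0.269, -0.001]
ft_force: [0.3, -4.9, 2.2]
grip_width: 0.006
grip_force: 3.1
```

```bash
python3 -c "
from h import *
rep(hw(0,-.0115,.044))"
```

```text
t 14.93 pos [0.592  0.0656 0.0423] yaw_y -80.2 tilt 0.08 holder xy mm [ -0.2 -12.6]
F [ 0.3 -4.9  2.2] grip 0.006 3.1
[0.592  0.0667 0.044 ] -> [ 0.   -0.02 -0.03]
```

grip_force is the cleaner contact signal: 2.5 while sliding and 3.1 while dragging the amp. There is no squeeze yet, so I continue in small steps.

{"fn": "send_rows", "kwargs": {
  "steps": [
    {"tx": 0,"ty": -0.02,"tz": 0,"turn": 0,"grip": 0}
  ]
}}

```text
time: 15.05
position: [0.5918, 0.0668, 0.0423]
tool_rot: [3.129, 0.269, -0.001]
ft_force: [-0.7, -5.7, 2.2]
grip_width: 0.004
grip_force: 3.1
```

{"fn": "send_rows", "kwargs": {
  "steps": [
    {"tx": 0,"ty": -0.02,"tz": 0,"turn": 0,"grip": 0}
  ]
}}

```text
time: 15.18
position: [0.5916, 0.068, 0.0423]
tool_rot: [3.129, 0.269, -0.001]
ft_force: [0.3, -6.2, 1.8]
grip_width: 0.007
grip_force: 3.1
```

{"fn": "send_rows", "kwargs": {
  "steps": [
    {"tx": 0,"ty": -0.01,"tz": 0,"turn": 0,"grip": 0}
  ]
}}

```text
time: 15.3
position: [0.5915, 0.0686, 0.0423]
tool_rot: [3.129, 0.269, -0.001]
ft_force: [-0.5, -7.2, 2.1]
grip_width: 0.006
grip_force: 3.0
```

```bash
python3 -c "
from h import *
rep()"
```

```text
t 15.3 pos [0.5915 0.0686 0.0423] yaw_y -80.2 tilt 0.07 holder xy mm [-0.2 -9.5]
F [-0.5 -7.2  2.1] grip 0.006 3.0
```

{"fn": "send_rows", "kwargs": {
  "steps": [
    {"tx": 0,"ty": -0.015,"tz": 0,"turn": 0,"grip": 0}
  ]
}}

```text
time: 15.42
position: [0.5913, 0.0694, 0.0423]
tool_rot: [3.129, 0.269, -0.001]
ft_force: [-0.9, -5.1, 2.6]
grip_width: 0.004
grip_force: 3.0
```

{"fn": "send_rows", "kwargs": {
  "steps": [
    {"tx": 0,"ty": -0.015,"tz": 0,"turn": 0,"grip": 0}
  ]
}}

```text
time: 15.55
position: [0.5912, 0.0703, 0.0423]
tool_rot: [3.129, 0.269, -0.001]
ft_force: [-0.5, -6.6, 2.7]
grip_width: 0.003
grip_force: 3.1
```

Run:
```python
from h import *
rep()
from bench import ctrl
import cv2
g=lambda c:np.uint8(255*(c/255.)**.6)
b=ctrl.get_image("top")["pixels"][140:205,240:320,::-1]
cv2.imwrite("pics/t4.png",g(cv2.resize(b,None,fx=9,fy=9,interpolation=cv2.INTER_CUBIC)))
```

```text
t 15.55 pos [0.5912 0.0703 0.0423] yaw_y -80.2 tilt 0.08 holder xy mm [-0.2 -7.8]
F [-0.5 -6.6  2.7] grip 0.003 3.1
```

View pics/t4.png

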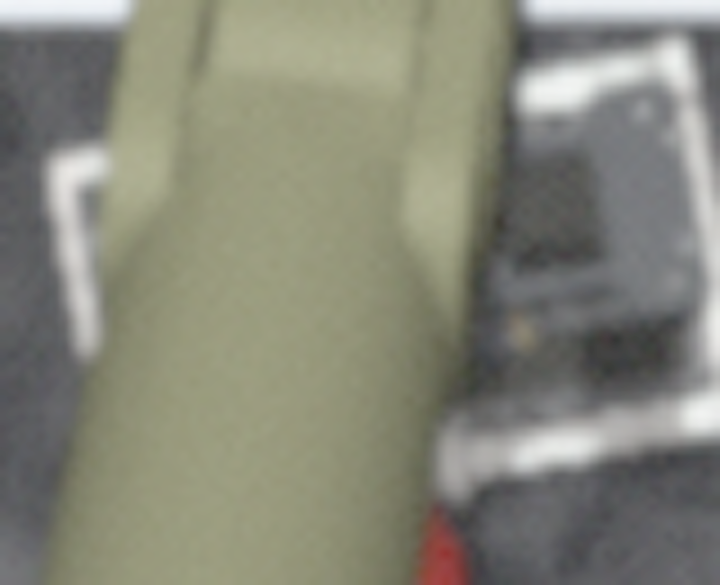

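The arm hides the work and only the lever's right edge shows, at about (291,202), so I go on by force.

{"fn": "send_rows", "kwargs": {
  "steps": [
    {"tx": 0,"ty": -0.015,"tz": 0,"turn": 0,"grip": 0}
  ]
}}

```text
time: 15.72
position: [0.591, 0.0711, 0.0423]
tool_rot: [3.129, 0.269, -0.001]
ft_force: [-0.4, -6.7, 1.6]
grip_width: 0.008
grip_force: 3.1
```

{"fn": "send_rows", "kwargs": {
  "steps": [
    {"tx": 0,"ty": -0.015,"tz": 0,"turn": 0,"grip": 0}
  ]
}}

```text
time: 15.85
position: [0.5909, 0.0721, 0.0423]
tool_rot: [3.129, 0.269, -0.001]
ft_force: [-0.2, -6.8, 1.7]
grip_width: 0.006
grip_force: 3.2
```

{"fn": "send_rows", "kwargs": {
  "steps": [
    {"tx": 0,"ty": -0.015,"tz": 0,"turn": 0,"grip": 0}
  ]
}}

```text
time: 15.98
position: [0.5908, 0.0726, 0.0423]
tool_rot: [3.128, 0.269, -0.001]
ft_force: [0.2, -7.5, 3.1]
grip_width: 0.003
grip_force: 3.6
```

Contact: the force is rising at TCP y ≈ 0.072. I go on about 2.5 mm, aiming for a total of about 10 N (grip_force ≈ 4.9).

{"fn": "send_rows", "kwargs": {
  "steps": [
    {"tx": 0,"ty": -0.015,"tz": 0,"turn": 0,"grip": 0}
  ]
}}

```text
time: 16.1
position: [0.5907, 0.073, 0.0423]
tool_rot: [3.128, 0.268, -0.0]
ft_force: [-0.3, -7.3, 3.4]
grip_width: 0.004
grip_force: 3.9
```

{"fn": "send_rows", "kwargs": {
  "steps": [
    {"tx": 0,"ty": -0.015,"tz": 0,"turn": 0,"grip": 0}
  ]
}}

```text
time: 16.23
position: [0.5906, 0.0735, 0.0423]
tool_rot: [3.127, 0.268, -0.0]
ft_force: [0.4, -9.3, 2.1]
grip_width: 0.002
grip_force: 4.3
```

{"fn": "send_rows", "kwargs": {
  "steps": [
    {"tx": 0,"ty": -0.02,"tz": 0,"turn": 0,"grip": 0},
    {"tx": 0,"ty": 0,"tz": 0,"turn": 0,"grip": 0}
  ]
}}

```text
time: 16.48
position: [0.5905, 0.0743, 0.0423]
tool_rot: [3.127, 0.268, -0.0]
ft_force: [0.0, -8.1, 1.7]
grip_width: 0.002
grip_force: 4.4
```

```bash
python3 -c "
from h import *
rep()"
```

```text
t 16.48 pos [0.5905 0.0743 0.0423] yaw_y -80.2 tilt 0.19 holder xy mm [-0.2 -3.7]
F [ 0.  -8.1  1.7] grip 0.002 4.4
```

{"fn": "send_rows", "kwargs": {
  "steps": [
    {"tx": 0,"ty": -0.012,"tz": 0,"turn": 0,"grip": 0},
    {"tx": 0,"ty": 0,"tz": 0,"turn": 0,"grip": 0}
  ]
}}

```text
time: 16.73
position: [0.5904, 0.0745, 0.0423]
tool_rot: [3.126, 0.267, -0.0]
ft_force: [0.4, -9.7, 2.4]
grip_width: 0.007
grip_force: 4.7
```

{"fn": "send_rows", "kwargs": {
  "steps": [
    {"tx": 0,"ty": 0.1,"tz": 0,"turn": 0,"grip": 0},
    {"tx": 0,"ty": 0.3,"tz": 0,"turn": 0,"grip": 0},
    {"tx": 0,"ty": 0.1,"tz": -0.5,"turn": 0,"grip": 0},
    {"tx": 0,"ty": 0,"tz": -0.8,"turn": 0,"grip": 0},
    {"tx": 0,"ty": 0,"tz": -0.5,"turn": 0,"grip": 0},
    {"tx": 0,"ty": 0,"tz": 0,"turn": 0,"grip": 0}
  ]
}}

```text
time: 17.48
position: [0.5972, 0.0483, 0.1528]
tool_rot: [-3.128, -0.27, -0.008]
ft_force: [-1.0, 0.8, 0.2]
grip_width: 0.009
grip_force: 0.0
```

Run:
```python
from h import *
rep(hw(-.085,.0055,.150))
print("paddle px",w2px("top",hw(-.093,.0055,.0844)),w2px("side",hw(-.093,.0055,.0844)))
from bench import ctrl
import cv2
g=lambda c:np.uint8(255*(c/255.)**.6)
a=ctrl.get_image("side")["pixels"][175:240,290:370,::-1];b=ctrl.get_image("top")["pixels"][140:215,240:340,::-1]
cv2.imwrite("pics/st5.png",np.hstack([g(cv2.resize(a,(400,325),interpolation=cv2.INTER_CUBIC)),g(cv2.copyMakeBorder(cv2.resize(b,(400,300),interpolation=cv2.INTER_CUBIC),0,25,0,0,0))]))
```

```text
t 17.48 pos [0.5972 0.0483 0.1528] yaw_y -80.1 tilt 0.31 holder xy mm [  2.  -30.5]
F [-1.   0.8  0.2] grip 0.009 0.0
[0.5053 0.0687 0.15  ] -> [-1.45 -0.6   0.04]
paddle px [285.74559864 201.78516189] [306.26881966 198.14906129]
```

View pics/st5.png

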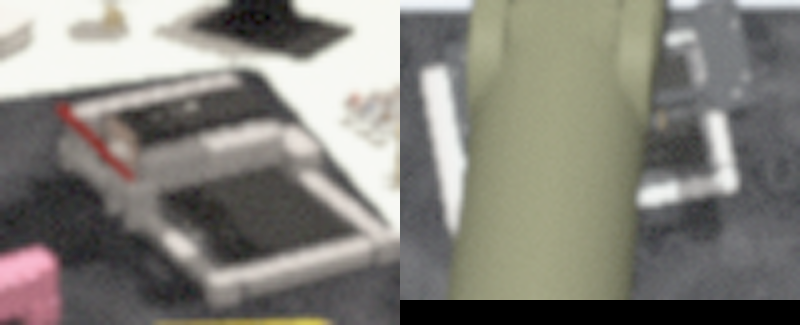

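The amp is gripped squarely between the jaws. The red lever still stands up, with its tip at side (302,197), which agrees with the computed paddle at (306,198). I move above it.

{"fn": "send_rows", "kwargs": {
  "steps": [
    {"tx": -0.5,"ty": -0.2,"tz": 0,"turn": 0,"grip": 0},
    {"tx": -0.5,"ty": -0.2,"tz": 0,"turn": 0,"grip": 0},
    {"tx": -0.43,"ty": -0.2,"tz": 0,"turn": 0,"grip": 0},
    {"tx": 0,"ty": 0,"tz": 0.4,"turn": 0,"grip": 0},
    {"tx": 0,"ty": 0,"tz": 0.2,"turn": 0,"grip": 0},
    {"tx": 0,"ty": 0,"tz": 0,"turn": 0,"grip": 0}
  ]
}}

```text
time: 18.32
position: [0.5037, 0.0683, 0.1126]
tool_rot: [3.128, 0.269, -0.005]
ft_force: [0.1, -0.1, -0.4]
grip_width: 0.002
grip_force: 0.0
```

```bash
python3 -c "
from h import *
rep(*[hw(x,.0055,z) for x,z in((-.0835,.106),(-.097,.089),(-.109,.074),(-.115,.062),(-.120,.0495))])"
```

```text
t 18.32 pos [0.5037 0.0683 0.1126] yaw_y -80.2 tilt 0.21 holder xy mm [-86.7   5.4]
F [ 0.1 -0.1 -0.4] grip 0.002 0.0
[0.5068 0.0689 0.106 ] -> [ 0.05 -0.    0.11]
[0.4935 0.0666 0.089 ] -> [-0.22  0.    0.28]
[0.4817 0.0645 0.074 ] -> [-0.2   0.    0.25]
[0.4758 0.0634 0.062 ] -> [-0.1  0.   0.2]
[0.4709 0.0626 0.0495] -> [-0.08 -0.    0.21]
```

{"fn": "send_rows", "kwargs": {
  "steps": [
    {"tx": 0.02,"ty": 0,"tz": 0.12,"turn": 0,"grip": 0},
    {"tx": -0.05,"ty": 0,"tz": 0.1,"turn": 0,"grip": 0},
    {"tx": -0.06,"ty": 0,"tz": 0.08,"turn": 0,"grip": 0},
    {"tx": -0.08,"ty": 0,"tz": 0.1,"turn": 0,"grip": 0}
  ]
}}

```text
time: 18.82
position: [0.4947, 0.067, 0.0901]
tool_rot: [-3.13, -0.27, -0.001]
ft_force: [0.4, 0.6, 0.7]
grip_width: 0.005
grip_force: 0.4
```

{"fn": "send_rows", "kwargs": {
  "steps": [
    {"tx": -0.1,"ty": 0,"tz": 0.12,"turn": 0,"grip": 0},
    {"tx": -0.1,"ty": 0,"tz": 0.13,"turn": 0,"grip": 0}
  ]
}}

```text
time: 19.08
position: [0.4829, 0.065, 0.0749]
tool_rot: [-3.13, -0.27, -0.002]
ft_force: [2.4, 0.2, 1.4]
grip_width: 0.006
grip_force: 0.9
```

```bash
python3 -c "
from h import *
rep(*[hw(x,.0055,z) for x,z in((-.109,.074),(-.115,.062),(-.120,.0495))])"
```

```text
t 19.07 pos [0.4829 0.065  0.0749] yaw_y -80.1 tilt 0.07 holder xy mm [-107.8    5.8]
F [2.4 0.2 1.4] grip 0.006 0.9
[0.4817 0.0645 0.074 ] -> [-0.02  0.    0.02]
[0.4758 0.0634 0.062 ] -> [-0.1  0.   0.2]
[0.4709 0.0626 0.0495] -> [-0.08  0.    0.21]
```

Contact is light (about 2–3 N) and the lever is following, so I keep going along the arc.

{"fn": "send_rows", "kwargs": {
  "steps": [
    {"tx": -0.06,"ty": 0,"tz": 0.12,"turn": 0,"grip": 0},
    {"tx": -0.06,"ty": 0,"tz": 0.1,"turn": 0,"grip": 0}
  ]
}}

```text
time: 19.32
position: [0.4762, 0.0639, 0.0618]
tool_rot: [-3.13, -0.27, -0.002]
ft_force: [2.0, -0.1, 2.7]
grip_width: 0.009
grip_force: 1.1
```

{"fn": "send_rows", "kwargs": {
  "steps": [
    {"tx": -0.05,"ty": 0,"tz": 0.1,"turn": 0,"grip": 0},
    {"tx": -0.03,"ty": 0,"tz": 0.07,"turn": 0,"grip": 0}
  ]
}}

```text
time: 19.58
position: [0.4708, 0.063, 0.0514]
tool_rot: [-3.13, -0.27, 0.0]
ft_force: [1.5, 0.8, 2.3]
grip_width: 0.003
grip_force: 0.9
```

{"fn": "send_rows", "kwargs": {
  "steps": [
    {"tx": 0,"ty": 0,"tz": 0.05,"turn": 0,"grip": 0},
    {"tx": 0,"ty": 0,"tz": 0.03,"turn": 0,"grip": 0}
  ]
}}

```text
time: 19.82
position: [0.4705, 0.0629, 0.0486]
tool_rot: [-3.129, -0.27, 0.005]
ft_force: [-11.3, -2.4, 33.5]
grip_width: 0.003
grip_force: 16.6
```

```bash
python3 -c "
from h import *
rep()"
```

```text
t 19.82 pos [0.4705 0.0629 0.0486] yaw_y -80.1 tilt 0.21 holder xy mm [-120.3    5.9]
F [-11.3  -2.4  33.5] grip 0.003 16.6
```

{"fn": "send_rows", "kwargs": {
  "steps": [
    {"tx": 0,"ty": 0,"tz": 0.01,"turn": 0,"grip": 0},
    {"tx": 0,"ty": 0,"tz": 0,"turn": 0,"grip": 0}
  ]
}}

```text
time: 20.08
position: [0.4705, 0.0629, 0.0486]
tool_rot: [-3.128, -0.269, 0.006]
ft_force: [-10.6, -1.9, 30.5]
grip_width: 0.007
grip_force: 15.4
```

Run:
```python
from h import *
rep()
```

```text
t 20.07 pos [0.4705 0.0629 0.0486] yaw_y -80.2 tilt 0.24 holder xy mm [-120.3    5.9]
F [-10.6  -1.9  30.5] grip 0.007 15.4
```

It has reached a hard stop: no motion at 30 N, with the tip at z ≈ 34.6 mm against 35.5 expected. I lift off and look.

{"fn": "send_rows", "kwargs": {
  "steps": [
    {"tx": 0,"ty": 0,"tz": -0.2,"turn": 0,"grip": 0},
    {"tx": 0,"ty": 0,"tz": -0.6,"turn": 0,"grip": 0},
    {"tx": 0,"ty": 0,"tz": -0.9,"turn": 0,"grip": 0},
    {"tx": 0,"ty": 0,"tz": -0.9,"turn": 0,"grip": 0},
    {"tx": 0,"ty": 0.8,"tz": 0,"turn": 0,"grip": 0},
    {"tx": 0,"ty": 0.9,"tz": 0,"turn": 0,"grip": 0},
    {"tx": 0,"ty": 0.9,"tz": 0,"turn": 0,"grip": 0},
    {"tx": 0,"ty": 0.9,"tz": 0,"turn": 0,"grip": 0},
    {"tx": 0,"ty": 0.9,"tz": 0,"turn": 0,"grip": 0},
    {"tx": 0,"ty": 0.9,"tz": 0,"turn": 0,"grip": 0},
    {"tx": 0,"ty": 0,"tz": 0,"turn": 0,"grip": 0}
  ]
}}

```text
time: 21.45
position: [0.5226, -0.2567, 0.2014]
tool_rot: [3.127, 0.254, -0.007]
ft_force: [0.3, 0.1, -0.4]
grip_width: 0.004
grip_force: 0.0
```

Run:
```python
from h import *
rep()
for l,p in dict(up=(-.093,.0055,.0844),down=(-.126,.0055,.0355)).items(): print(l,w2px("top",hw(*p)),w2px("side",hw(*p)))
from bench import ctrl
import cv2
g=lambda c:np.uint8(255*(c/255.)**.6)
a=ctrl.get_image("side")["pixels"][175:240,290:370,::-1];b=ctrl.get_image("top")["pixels"][140:215,240:340,::-1]
cv2.imwrite("pics/st6.png",np.hstack([g(cv2.resize(a,(400,325),interpolation=cv2.INTER_CUBIC)),g(cv2.copyMakeBorder(cv2.resize(b,(400,300),interpolation=cv2.INTER_CUBIC),0,25,0,0,0))]))
```

```text
t 21.45 pos [ 0.5226 -0.2567  0.2014] yaw_y -80.7 tilt 0.33 holder xy mm [-124.5 -317.9]
F [ 0.3  0.1 -0.4] grip 0.004 0.0
up [285.74559864 201.78516189] [306.26881966 198.14906129]
down [288.69867555 213.72342386] [296.97324266 214.42552156]
```

View pics/st6.png

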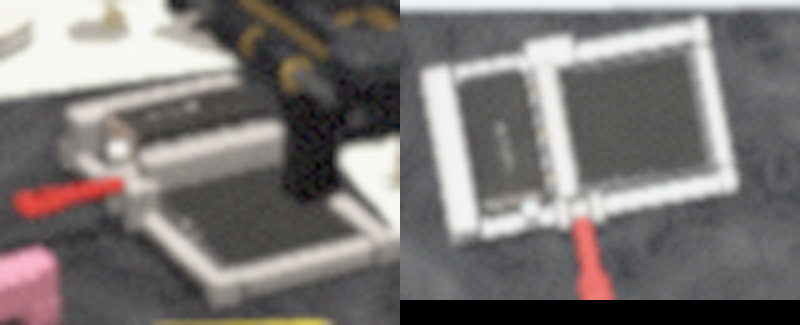

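The final view shows the amp clamped squarely against the fixed jaw, midway along it, with its knob at the lever end. The red paddle is level at side (296,215) and top (289,213), against a predicted (297,214) and (289,214). The robot is clear, so I'm handing in.

```bash
python3 -c "
from bench import ctrl
print(ctrl.close_job())"
```

```text
the job is handed in; nothing more can be done
None
```

The amplifier is clamped flat and square in the holder with its knob end towards the red lever, the lever is locked fully down, and I handed the job in at about 21.5 s; no verdict came back.

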